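# Start a wash at the washer's console

### The job

Start a wash on the top-loading washer in front of you: with the fingertips press the power key (the small round one at the left end of its console), then the middle one of the three oblong programme keys, then the right-hand one of the three square temperature keys, and last the large round start key at the right end. Press one key at a time, each lightly down until it gives and let it come up again before the next, and press no other key. Leave everything that stands on the washer where it is, and finish clear of the machine.

Things in the scene. Friction and masses are not known exactly. Their poses are not given: they have to be found in the camera images.
- washer: White top-loading washer on the floor just beyond the table's edge, ahead of the robot; fixed; 540 (x) x 520 (y) x 910 mm high. Origin: centre of its underside; x away from the user, y to the user's left, z up. Console: level strip along the near edge, x -261 to -111, face at z 910, eight plain steel keys in one row at x -215. Shut lid with a clear window behind it, top at z 922
- power_top (a point): centre of the top face of the power key (small round key, 22 mm across, left end of the row); the face is level, 10 mm above the console when the key is up
- prog2_top (a point): centre of the top face of the middle one of the three oblong programme keys (32 x 16 mm), level, 10 mm above the console when up
- temp3_top (a point): centre of the top face of the right-hand one (nearest the start key) of the three square temperature keys (20 x 20 mm), level, 10 mm above the console when up
- start_top (a point): centre of the top face of the start key (large round key, 36 mm across, right end of the row), level, 10 mm above the console when up
- power (a joint): power key (centre at y = +215 mm in the washer's frame): how far it is pressed straight down, m; 0 = up, 0.007 = fully down; a press counts beyond 0.002. All keys: a spring returns the key; about 2 N starts it, 4 N presses it 2 mm, 6 N 4 mm, 9 N fully down, where the stop is hard
- prog1 (a joint): left oblong programme key (centre at y = +135 mm in the washer's frame): how far it is pressed straight down, m; 0 = up, 0.007 = fully down; a press counts beyond 0.002 (spring as the power key)
- prog2 (a joint): middle oblong programme key (centre at y = +90 mm in the washer's frame): how far it is pressed straight down, m; 0 = up, 0.007 = fully down; a press counts beyond 0.002 (spring as the power key)
- prog3 (a joint): right oblong programme key (centre at y = +45 mm in the washer's frame): how far it is pressed straight down, m; 0 = up, 0.007 = fully down; a press counts beyond 0.002 (spring as the power key)
- temp1 (a joint): left square temperature key (centre at y = -30 mm in the washer's frame): how far it is pressed straight down, m; 0 = up, 0.007 = fully down; a press counts beyond 0.002 (spring as the power key)
- temp2 (a joint): middle square temperature key (centre at y = -75 mm in the washer's frame): how far it is pressed straight down, m; 0 = up, 0.007 = fully down; a press counts beyond 0.002 (spring as the power key)
- temp3 (a joint): right square temperature key (centre at y = -120 mm in the washer's frame): how far it is pressed straight down, m; 0 = up, 0.007 = fully down; a press counts beyond 0.002 (spring as the power key)
- start (a joint): start key (centre at y = -205 mm in the washer's frame): how far it is pressed straight down, m; 0 = up, 0.007 = fully down; a press counts beyond 0.002 (spring as the power key)
- dose_cup: bystander, loose: small open dosing cup, 42 mm across, 40 high, standing on the console behind the key row; origin: centre of its underside
- balm_tin: bystander, loose: low round metal tin, 48 mm across, 36 high, standing on the console behind the key row; origin: centre of its underside
- clip_tray: bystander, loose: open grey tray of clothes pegs 70 x 120 x 45 mm high on the lid; origin: centre of its underside
- stain_bottle: bystander, loose: small white bottle, 48 mm across, 130 high, on the lid; origin: centre of its underside
- detergent: bystander, loose: blue detergent jug with a grip loop, 65 x 90 mm, 210 high, on the lid; origin: centre of its underside
- softener: bystander, loose: white round softener bottle, 68 mm across, 185 high, on the lid; origin: centre of its underside

How it is judged:
On the way, in this order (a step that is already met when the one before it is completed fails the run):
1. the power key alone is pressed (value of joint power above 0.002 m and value of joint each of prog1, prog2, prog3, temp1, temp2, temp3, start below 0.0015 m), for 0.04 s.
2. the middle oblong programme key alone is pressed (value of joint prog2 above 0.002 m and value of joint each of power, prog1, prog3, temp1, temp2, temp3, start below 0.0015 m), for 0.04 s.
3. the right-hand square temperature key alone is pressed (value of joint temp3 above 0.002 m and value of joint each of power, prog1, prog2, prog3, temp1, temp2, start below 0.0015 m), for 0.04 s.
4. the start key alone is pressed (value of joint start above 0.002 m and value of joint each of power, prog1, prog2, prog3, temp1, temp2, temp3 below 0.0015 m), for 0.04 s.
At the end, for the whole second after the job is handed in: All eight keys are up again (each pressed in by less than 1.5 mm), and every loose thing on the washer stands still within 15 mm of where it was (value of joint each of power, prog1, prog2, prog3, temp1, temp2, temp3, start below 0.0015 m and distance of each of dose_cup, balm_tin, clip_tray, stain_bottle, detergent, softener from where it was at the start of the episode below 0.015 m and linear speed of each of dose_cup, balm_tin, clip_tray, stain_bottle, detergent, softener below 0.02 m/s); the robot touches nothing.
It fails at once if another key than the four asked for is pressed (beyond 2 mm) (value of joint any of prog1, prog3, temp1, temp2 above 0.002 m).
It fails at once if the washer is pushed hard: more than 20 N on it or its keys (contact force between the fingers and washer above 20 N).
It fails at once if the washer is pressed with another part of the robot than the fingers (contact force between the arm and washer above 2 N).
It fails at once if a loose thing on the washer is lifted, carried, pushed or knocked over (moved more than 15 mm or tipped) (distance of any of dose_cup, balm_tin, clip_tray, stain_bottle, detergent, softener from where it was at the start of the episode above 0.015 m or angle between any of dose_cup, balm_tin, clip_tray, stain_bottle, detergent, softener's own z axis and vertical above 0.35 rad).
It also fails if it takes over 51 s, if anything falls off the work surface, if the arm or the gripper's body presses on something with over 40 N, if the wrist force passes 120 N, or if a joint passes its speed limit or range.

### The arm

A 7-joint arm with a two-finger parallel gripper is mounted at the origin on the work surface. World frame = base frame: x ahead of the robot, y to its left, z up, the work surface at z = 0. Lengths are in m, angles in rad, forces in N, time in s.
With the tool pointing down it reaches from about 0.375 to 0.925 m from the base axis. Payload 3.1 kg.
Tool frame: the origin (TCP) lies between the finger pads; the fingertips stand 19 mm ahead of it and the grasp point (between the pads) is the TCP; z points along the fingers, y is the line along which they close (so a half turn about z gives the same grasp; the last joint's range is limited). The gripper opens to 85 mm and grips with 20 to 120 N. Pads are 22 mm wide; open, the fingers measure 114 mm over their backs; the gripper's body (76 mm by 85 mm) begins 54 mm behind the grasp point. The pads swing forward as they close: fully open they stand 13 mm farther back than shut.
Start: joints at [1.041, 0.383, 0.044, 1.598, -0.018, 1.161, -0.05], TCP at [0.272, -0.59, 0.25] pointing down, gripper open.
Joint ranges: [-2.61, 2.61], [-0.41, 2.15], [-1.48, 1.57], [0, 2.5], [-1.57, 4.71], [0.05, 1.97], [-2.85, 2.85]. Speed limits (rad/s): [2.79, 2.79, 3.14, 3.14, 3.14, 3.14, 3.14].

### API

Orientations are given as a unit quaternion [x, y, z, w].
In Python, from bench import move_ptp, movel, move_j, move_gripper, pause, inverse_kinematics, read_camera, camera_params, MotionError, sign_off, look_for, tip_of, read_time_s, read_qpos, read_joint_vel, read_effort, read_eef_pos, read_tcp_rot, read_ft_force, read_ft_torque, read_finger_gap, read_grasp_force gives the robot as it stands. Calls block until the motion is done:
- move_ptp(position, orientation): joint-space move of the TCP to a pose.
- movel(position, orientation=None, speed=0.15): straight line of the TCP; orientation=None keeps the orientation; speed is the mean speed in m/s.
- move_j(angles): joint-space move.
- move_gripper(opening, effort=None): finger opening in m; effort is the grip in N (None keeps the last); returns when the fingers have stopped.
- pause(seconds).
- inverse_kinematics(position, orientation): joint angles nearest the present ones, or None.
- read_camera(name): name is "side" or "top"; returns the picture (384x512x3 uint8, red, green, blue); there is no depth.
- camera_params(name): a dict with "K" (3x3 intrinsics, pixels), "camera_from_world" (4x4, takes a point from world to camera coordinates). Camera axes: x right, y down, z forward; pixel columns grow to the right and rows downward; lengths in m; the calibration is good to about 2 mm. A picture is of the moment at which its call begins. camera_params takes no time and is no camera call.
A pose or a line that the arm cannot do raises MotionError and nothing moves.
- sign_off(): hands the job in; it is judged then, once.
Trained networks look in the newest picture that a camera, given by its name, has taken for a name from the list of things; names that differ only in an ending like _2 or _b are one class to them, and where a whole thing is asked for, a point or a joint stands for the part that bears it (a point fixed in the world has none). Each returns a list of dicts, best first, with "confidence" (0 to 1); they miss things now and then, are a little off and sometimes report something else, mostly with a low value. They report only what shows in the picture. A call takes as long as a camera call.
- look_for(camera, name): "at" ([column, row] in pixels, amid what is visible of it).
- tip_of(camera, name): "at" ([column, row] in pixels: a listed point, or the origin of a listed thing).
Readings, each from a call of its own:
- read_time_s(): time.
- read_qpos(): joint angles.
- read_joint_vel(): joint speeds.
- read_effort(): joint torques, N m.
- read_eef_pos(): TCP position.
- read_tcp_rot(): TCP orientation.
- read_ft_force(): force on the tool from outside, world axes, zero at the start.
- read_ft_torque(): the same for the moment, N m.
- read_finger_gap(): finger opening in m.
- read_grasp_force(): force on a finger pad.
Only numpy, scipy, OpenCV 4.12 (cv2) and the standard library are available. Lean on these libraries where they do the work, as an engineer would, in place of code of your own. Each camera call takes 0.05 s, during which the arm holds its last target. There are 200 camera calls.

## Working session

There is one attempt and no reset: what is moved stays moved. The work goes in short steps, each a Python script; the robot and the scene stay as the last script left them, time stands still between calls to the robot, and variables do not carry over. Pictures are saved under pics/ and viewed, at most 10 in all, crops included, and the job is handed in when it is done.

```bash
mkdir -p pics
python3 - <<'E'
from bench import *
import cv2
for c in("top","side"):
    im=read_camera(c); cv2.imwrite(f"pics/{c}0.png",im[:,:,::-1])
    p=camera_params(c); print(c,p["K"],p["camera_from_world"])
    for n in("power_top","prog2_top","temp3_top","start_top","washer"):
        print(n,[(d["at"],round(d["confidence"],2)) for d in tip_of(c,n)][:4])
    for n in("dose_cup","balm_tin"):
        print(n,[(d["at"],round(d["confidence"],2)) for d in tip_of(c,n)][:3])
print(read_time_s(),read_tcp_rot(),read_eef_pos(),read_ft_force())
E
```

```text
top [[484.3966706    0.         255.98523434]
 [  0.         484.3966706  189.67373233]
 [  0.           0.           1.        ]] [[ 7.35868087e-03 -9.99972498e-01 -9.23336991e-04  2.23517136e-02]
 [-9.95210793e-01 -7.23362687e-03 -9.74841161e-02  6.03048027e-01]
 [ 9.74747560e-02  1.63626944e-03 -9.95236653e-01  1.53556948e+00]
 [ 0.00000000e+00  0.00000000e+00  0.00000000e+00  1.00000000e+00]]
power_top [([303.9, 224.5], 0.68), ([193.4, 231.5], 0.37)]
prog2_top [([232.4, 232.1], 0.5)]
temp3_top [([305.7, 224.4], 0.45)]
start_top [([334.3, 219.0], 0.55)]
washer []
dose_cup [([200.6, 212.2], 0.55)]
balm_tin [([315.6, 204.5], 0.51)]
side [[389.6413422    0.         258.55369866]
 [  0.         389.6413422  188.10402436]
 [  0.           0.           1.        ]] [[-0.99190559 -0.12594172 -0.01618607  0.62203079]
 [-0.08152756  0.72939664 -0.67921558 -0.13991917]
 [ 0.09734765 -0.67239811 -0.73376032  1.30294277]
 [ 0.          0.          0.          1.        ]]
power_top [([287.2, 137.8], 0.74), ([307.4, 137.8], 0.49)]
prog2_top [([305.2, 114.5], 0.62)]
temp3_top [([302.3, 74.6], 0.51)]
start_top [([300.6, 61.4], 0.56)]
washer [([286.0, 70.9], 0.33), ([299.3, 78.0], 0.19)]
dose_cup [([285.6, 135.1], 0.69), ([252.1, 63.5], 0.37)]
balm_tin [([285.4, 71.3], 0.48), ([311.1, 140.4], 0.24)]
0.8 [ 9.76777338e-01  2.14256926e-01 -6.29735288e-06  2.91371032e-05] [ 0.27203868 -0.59034737  0.25031253] [ 0.6218692  -0.4867583   0.15573282]
```

Run:
```python
import cv2
a=cv2.imread("pics/top0.png")[130:280,150:370];cv2.imwrite("pics/top1.png",cv2.resize(a,None,fx=3.6,fy=3.6,interpolation=2))
a=cv2.imread("pics/side0.png")[20:180,200:360];cv2.imwrite("pics/side1.png",cv2.resize(a,None,fx=3.7,fy=3.7,interpolation=2))
```

```text
(no output)
```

View pics/top1.png

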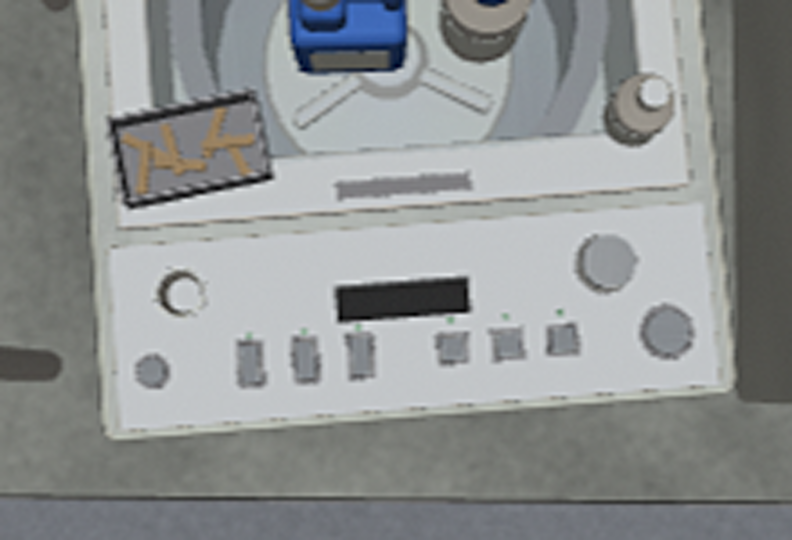

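View pics/side1.png

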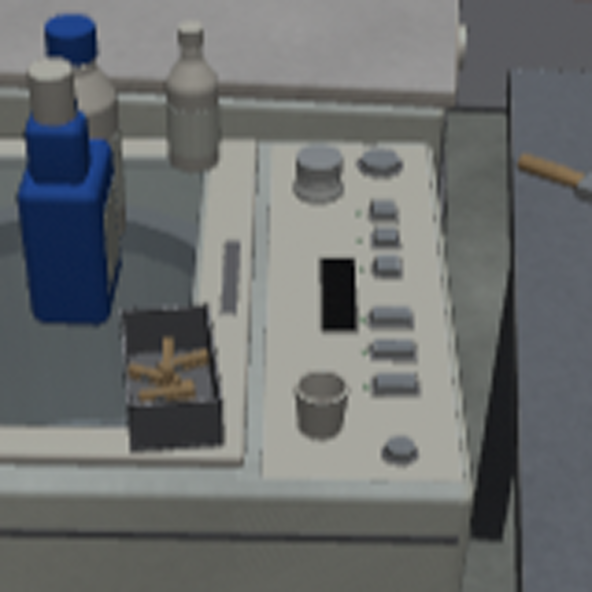

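View pics/side0.png

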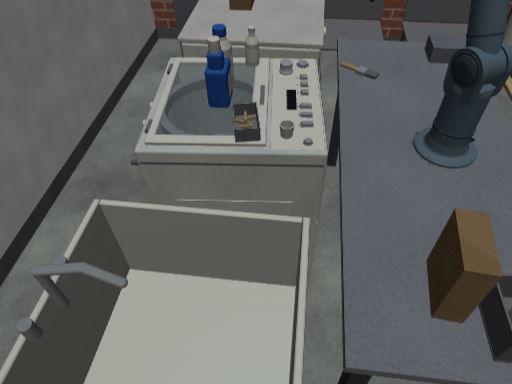

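The crops show all eight keys clearly. In the top crop, power is at (152,371) and start at (667,331). The cup and tin stand behind the row, near the power and start keys. The networks confused power with temp3, so I'll fit the washer pose to all eight keys in both views.

```bash
cat > fit.py <<'E'
import numpy as np
from scipy.optimize import least_squares
from bench import camera_params
Y=np.array([215,135,90,45,-30,-75,-120,-205])/1e3
top=np.array([(152,370),(250,362),(306,358),(360,354),(452,346),(508,342),(563,338),(667,330)],float)
side=np.array([(400,446),(395,382),(393,348),(391,315),(388,265),(386,235),(383,208),(380,157)],float)
top=(top+.5)/3.6-.5+[150,130]; side=(side+.5)/3.7-.5+[200,20]
def proj(c,P):
    p=camera_params(c);T=p["camera_from_world"];q=(P@T[:3,:3].T+T[:3,3])@np.transpose(p["K"]);return q[:,:2]/q[:,2:]
def keys(v):
    x,y,z,a=v; return np.c_[x-np.sin(a)*Y,y+np.cos(a)*Y,0*Y+z]
def res(v,w=(1,1)): return np.r_[w[0]*(proj("top",keys(v))-top).ravel(),w[1]*(proj("side",keys(v))-side).ravel()]
if __name__=="__main__":
    for w in((1,1),(1,0.01),(.01,1)):
        s=least_squares(res,[.5,0,.1,0],args=(w,),x_scale=.1); print(w,s.x.round(4)); 
        if w==(1,1): print(res(s.x).reshape(2,8,2).round(1)); print(keys(s.x).round(4)); print("cup/tin chk")
E
python3 fit.py
```

```text
(1, 1) [ 0.4794 -0.001   0.1629  0.0859]
[[[ 0.1  0.6]
  [ 0.1  0.6]
  [-0.1  0.5]
  [ 0.2  0.4]
  [ 0.1  0.7]
  [-0.2  0.6]
  [-0.1  0.5]
  [-0.2  0.4]]

 [[-0.6  0.3]
  [-0.5 -0.2]
  [-0.5 -0.3]
  [-0.6 -0.2]
  [-0.7 -0.5]
  [-0.7 -0.1]
  [-0.4 -0.1]
  [-0.5  0.6]]]
[[ 0.461   0.2132  0.1629]
 [ 0.4678  0.1335  0.1629]
 [ 0.4717  0.0887  0.1629]
 [ 0.4756  0.0438  0.1629]
 [ 0.482  -0.0309  0.1629]
 [ 0.4859 -0.0757  0.1629]
 [ 0.4897 -0.1206  0.1629]
 [ 0.497  -0.2053  0.1629]]
cup/tin chk
(1, 0.01) [ 0.4809 -0.001   0.1656  0.0847]
(0.01, 1) [0.4776 0.0011 0.1642 0.0851]
```

The two cameras agree to about 2 mm. I'll press with closed fingers in force-guarded steps, power key first.

```bash
cat > press.py <<'E'
import numpy as np
from scipy.optimize import least_squares
from scipy.spatial.transform import Rotation as R
from bench import *
from fit import res,keys
s=least_squares(res,[.5,0,.1,0],x_scale=.1).x; K=keys(s)
def quat(phi):
    y=np.array([np.cos(phi),np.sin(phi),0]);z=np.array([0,0,-1.]);return R.from_matrix(np.c_[np.cross(y,z),y,z]).as_quat()
def fz(n=3): return np.mean([read_ft_force()[2] for _ in range(n)])
def press(i,q,dz=0.019,target=5.5):
    x,y,z=K[i]; movel([x,y,.24],q,speed=.2); movel([x,y,z+dz+.007],q,speed=.1); pause(.2)
    f0=fz(); h=z+dz+.007; log=[]
    while h>z+dz-.013:
        h-=.0007; movel([x,y,h],q,speed=.01); f=fz()-f0; log.append((round((read_eef_pos()[2])*1e3,1),round(f,1)))
        if f>target: break
    pause(.1); print(i,f0,log,"held",fz()-f0)
    movel([x,y,.24],q,speed=.1); print("t",read_time_s())
E
python3 - <<'E'
from press import *
for phi in(s[3],s[3]+np.pi):
    print(phi,[inverse_kinematics([*K[i][:2],.18],quat(phi)) for i in(0,7)])
move_gripper(0.0,20); print(read_finger_gap(),read_time_s(),[read_ft_force()[2] for _ in range(5)])
phi=s[3]
if inverse_kinematics([*K[0][:2],.18],quat(phi)) is None: phi+=np.pi
p=read_eef_pos(); movel([p[0],p[1],.3],speed=.2)
move_ptp([*K[0][:2],.26],quat(phi)); print(read_time_s(),read_eef_pos())
cv=read_camera("side")
import cv2; cv2.imwrite("pics/s2.png",cv2.resize(cv[0:240,160:480],None,fx=2.4,fy=2.4)[:,:,::-1])
E
```

```text
0.08585007912708313 [array([ 0.38124814,  0.36936595, -1.02877385,  1.96372893,  0.37307414,
        1.01322953, -0.73454255]), array([ 0.66058857,  0.27840795, -0.39321803,  1.91708759,  0.127988  ,
        0.97021282,  0.2943264 ])]
3.2274427327168764 [array([ 0.52082786,  0.48288066, -1.23193192,  1.959684  ,  0.52217847,
        1.07169908,  2.28745379]), array([ 0.29116588,  0.25052279,  0.02684423,  1.93487272, -0.00814409,
        0.9562993 , -2.73387455])]
0.00019965044607267028 1.5667 [np.float64(0.12865165077732485), np.float64(0.12865165077732485), np.float64(0.12865165077732485), np.float64(0.12865165077732485), np.float64(0.12865165077732485)]
4.875 [0.46170037 0.21207666 0.25989547]
```

View pics/s2.png

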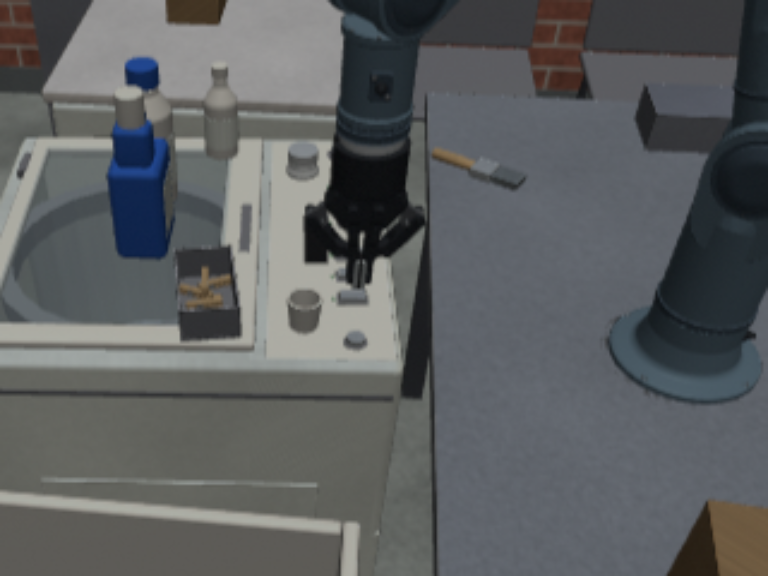

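The closed fingertips hang over the key row at (358,285). In this oblique view that fits a position above the power key at (356,340), and the cup and tin are clear. I'll press power next.

Run:
```python
from press import *
from fit import proj
print((proj("side",np.array([[*K[0][:2],.241]]))-[160,0])*2.4)
press(0,quat(s[3]))
```

```text
[[358.49118467 282.47135209]]
0 0.2049936162780974 [(np.float64(188.8), np.float64(2.4)), (np.float64(187.9), np.float64(3.0)), (np.float64(187.2), np.float64(3.2)), (np.float64(186.5), np.float64(4.6)), (np.float64(185.8), np.float64(4.8)), (np.float64(185.2), np.float64(5.6))] held 6.1728635701106045
t 8.3333
```

The force rose from about 2 N at roughly 1 N/mm to 6 N, which matches the key's spring: pressed about 4 mm. Contact came at TCP z≈0.189, about 7 mm higher than expected, so I'll start the next descents from higher up.

Run:
```python
from press import *
print(read_ft_force())
press(2,quat(s[3]),dz=.0235)
cv=read_camera("side")
import cv2; cv2.imwrite("pics/s3.png",cv2.resize(cv[20:180,200:360],None,fx=3.7,fy=3.7)[:,:,::-1])
```

```text
[-0.2773842  -1.0472344  -0.22961812]
2 -0.04465988446004058 [(np.float64(192.9), np.float64(0.4)), (np.float64(192.0), np.float64(0.6)), (np.float64(191.3), np.float64(-0.1)), (np.float64(190.6), np.float64(0.9)), (np.float64(189.9), np.float64(0.2)), (np.float64(189.2), np.float64(-0.3)), (np.float64(188.7), np.float64(2.1)), (np.float64(187.9), np.float64(3.0)), (np.float64(187.2), np.float64(4.1)), (np.float64(186.5), np.float64(5.2)), (np.float64(185.8), np.float64(4.4)), (np.float64(185.2), np.float64(6.9))] held 5.273624858497931
t 13.725
```

View pics/s3.png

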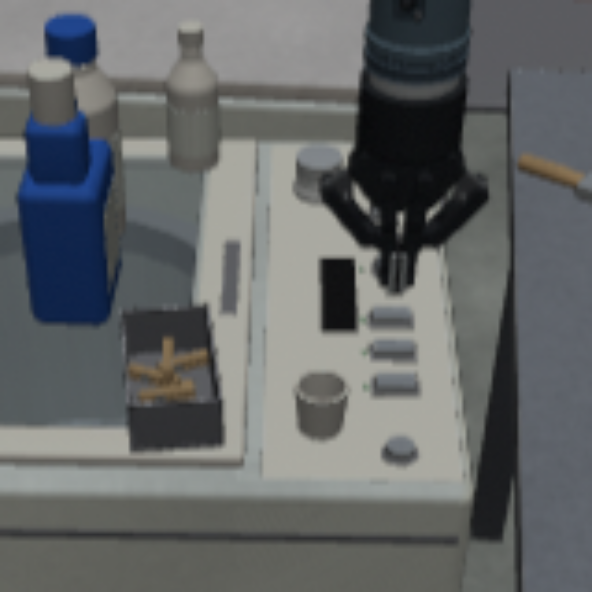

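The view shows all keys up, with the cup, tin and tray unmoved. prog2 made contact at the same height (0.189) and went down about 3.5 mm. I'll press temp3 and start, then retreat.

Run:
```python
from press import *
q=quat(s[3])
press(6,q,dz=.0225); press(7,q,dz=.0225)
movel([*K[7][:2],.3],q,speed=.2)
move_ptp([.272,-.59,.3],q); pause(.5)
print(read_time_s(),read_eef_pos(),read_ft_force())
import cv2
cv=read_camera("side");cv2.imwrite("pics/s4.png",cv2.resize(cv[20:180,200:360],None,fx=3.7,fy=3.7)[:,:,::-1])
```

```text
6 -0.6614699978232229 [(np.float64(192.0), np.float64(-0.1)), (np.float64(191.0), np.float64(0.6)), (np.float64(190.2), np.float64(0.6)), (np.float64(189.6), np.float64(1.1)), (np.float64(189.2), np.float64(2.2)), (np.float64(188.5), np.float64(2.5)), (np.float64(187.7), np.float64(3.6)), (np.float64(187.0), np.float64(4.8)), (np.float64(186.3), np.float64(5.5))] held 5.249656270961947
t 18.8417
7 0.3384245464689995 [(np.float64(191.9), np.float64(-0.1)), (np.float64(191.0), np.float64(-1.2)), (np.float64(190.2), np.float64(0.2)), (np.float64(189.6), np.float64(0.6)), (np.float64(189.2), np.float64(1.1)), (np.float64(188.5), np.float64(2.8)), (np.float64(187.7), np.float64(2.9)), (np.float64(187.0), np.float64(4.0)), (np.float64(186.3), np.float64(5.3)), (np.float64(185.7), np.float64(4.6)), (np.float64(185.1), np.float64(5.3)), (np.float64(184.5), np.float64(6.0))] held 6.2538780083782415
t 24.05
26.6333 [ 0.27204299 -0.58996539  0.30001871] [0.92499832 1.03131837 0.31477891]
```

View pics/s4.png

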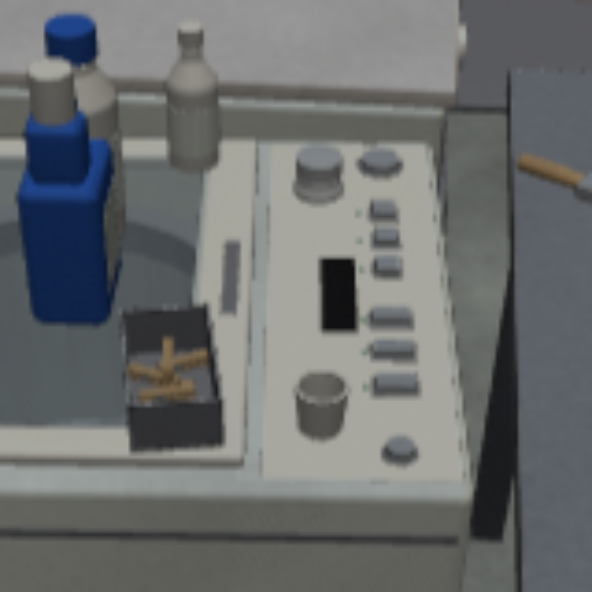

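The washer looks the same as at the start: all keys up, nothing moved, arm clear. All four presses reached 5–6 N and about 3–4 mm of travel.

```bash
python3 -c "
from bench import *
print(sign_off())"
```

```text
the job is handed in; nothing more can be done
None
```

I pressed power, prog2, temp3 and start in that order, each about 3–4 mm down by force and travel readings. All keys came back up, nothing on the washer moved, the arm finished clear, and I handed the job in at about 27 s; no verdict came back.

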